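Close down a vacuum test pot: cover knobs in star order, two passes

TASK

Tighten the four wing knobs on the tilted cover of the vacuum test pot evenly, by hand in star order: in a first pass turn each knob clockwise to about half tight (wing at 45 degrees), one diagonal pair first and then the other pair; in a second pass turn each fully home to its stop, so that its wing points at the middle of the cover, again one whole diagonal pair before the other. Do not knock the stem and pipe on the cover, leave the bottle, meter, bin and screwdriver where they are, and let go of everything at the end.

Things in the scene. Friction and masses are not known exactly. Their poses are not given: they have to be found in the camera images.
- cover_mid (a point): Centre of the flat top face of the round aluminium cover (280 mm across, 18 mm thick) of a grey vacuum test pot fixed to the bench. Its z axis is the cover's outward normal, tilted 30 degrees from vertical towards the robot's side; its x axis lies in the cover face and points up the slope (away from the robot); y to the left. The face centre is 170 mm above the bench.
- stem: Fixed feed-through stem standing at the centre of the cover: steel post with a black cap, 44 mm across at most, 75 mm tall above the cover face. From it a 16 mm steel pipe, its axis 48 mm above the face, runs along the cover's +x (up the slope, between knob_a and knob_d) to 180 mm from the centre and then bends down behind the cover and back into the side of the pot. Fragile: do not knock it. Origin at its foot, which is the centre of the cover face; axes as cover_mid.
- knob_a_grip (a point): Centre of the wing of the far left quarter-turn wing knob (seen from the robot), 100 mm from the cover centre at 45 degrees to the cover's x axis, opposite knob_c. The wing is a black bar 66 mm long, 14 mm thick, 34 mm high (from 18 to 52 mm above the cover face), on a steel hub 34 mm across; this point is 34 mm above the face. x along the wing, y across it (the direction to pinch), z along the turning axis, outward from the cover. It turns with the wing.
- knob_a (a joint): Turn of that knob in rad, growing as it is tightened clockwise seen from outside the cover: 0 = fully loose (wing square to the line to the cover centre), about 0.79 = half tight (wing at 45 degrees to that line), 1.57 = hard stop, fully tight (wing points at the cover centre). Starts at 0 to 0.4. Stiff with friction (about 0.12 N m): it stays where it is left.
- knob_b_grip (a point): Centre of the wing of the near left quarter-turn wing knob (seen from the robot), 100 mm from the cover centre at 45 degrees to the cover's x axis, opposite knob_d. The wing is a black bar 66 mm long, 14 mm thick, 34 mm high (from 18 to 52 mm above the cover face), on a steel hub 34 mm across; this point is 34 mm above the face. x along the wing, y across it (the direction to pinch), z along the turning axis, outward from the cover. It turns with the wing.
- knob_b (a joint): Turn of that knob in rad, growing as it is tightened clockwise seen from outside the cover: 0 = fully loose (wing square to the line to the cover centre), about 0.79 = half tight (wing at 45 degrees to that line), 1.57 = hard stop, fully tight (wing points at the cover centre). Starts at 0 to 0.4. Stiff with friction (about 0.12 N m): it stays where it is left.
- knob_c_grip (a point): Centre of the wing of the near right quarter-turn wing knob (seen from the robot), 100 mm from the cover centre at 45 degrees to the cover's x axis, opposite knob_a. The wing is a black bar 66 mm long, 14 mm thick, 34 mm high (from 18 to 52 mm above the cover face), on a steel hub 34 mm across; this point is 34 mm above the face. x along the wing, y across it (the direction to pinch), z along the turning axis, outward from the cover. It turns with the wing.
- knob_c (a joint): Turn of that knob in rad, growing as it is tightened clockwise seen from outside the cover: 0 = fully loose (wing square to the line to the cover centre), about 0.79 = half tight (wing at 45 degrees to that line), 1.57 = hard stop, fully tight (wing points at the cover centre). Starts at 0 to 0.4. Stiff with friction (about 0.12 N m): it stays where it is left.
- knob_d_grip (a point): Centre of the wing of the far right quarter-turn wing knob (seen from the robot), 100 mm from the cover centre at 45 degrees to the cover's x axis, opposite knob_b. The wing is a black bar 66 mm long, 14 mm thick, 34 mm high (from 18 to 52 mm above the cover face), on a steel hub 34 mm across; this point is 34 mm above the face. x along the wing, y across it (the direction to pinch), z along the turning axis, outward from the cover. It turns with the wing.
- knob_d (a joint): Turn of that knob in rad, growing as it is tightened clockwise seen from outside the cover: 0 = fully loose (wing square to the line to the cover centre), about 0.79 = half tight (wing at 45 degrees to that line), 1.57 = hard stop, fully tight (wing points at the cover centre). Starts at 0 to 0.4. Stiff with friction (about 0.12 N m): it stays where it is left.
- bottle_mid (a point): Loose bystander: standing plastic bottle, 66 mm across, 180 mm tall, to one side of the pot (left or right). Point half-way up.
- meter_mid (a point): Loose bystander: grey hand meter lying flat, 170 x 85 x 38 mm (44 mm with its dial), on the other side. Point at its centre.
- bin_mid (a point): Loose bystander: open black parts bin, 130 x 100 x 65 mm, left of the pot and nearer to the robot. Point at its centre, half-way up.
- driver_grip (a point): Loose bystander: screwdriver 180 mm long lying on the bench, right of the pot and nearer to the robot. Point in the middle of its handle.

How it is judged (in metres and radians):
On the way, in this order (a step that is already met when the one before it is completed fails the run):
1. first pass, first pair: two opposite knobs are about half tight (0.55 to 1.2 rad) while the other two are still loose (under 0.5 rad) (((value of joint knob_a between 0.55 and 1.2 rad and value of joint knob_c between 0.55 and 1.2 rad and value of joint each of knob_b, knob_d below 0.5 rad) or (value of joint knob_b between 0.55 and 1.2 rad and value of joint knob_d between 0.55 and 1.2 rad and value of joint each of knob_a, knob_c below 0.5 rad))), for 0.2 s.
2. first pass complete: all four knobs are about half tight (0.55 to 1.2 rad), none further (value of joint knob_a between 0.55 and 1.2 rad and value of joint knob_b between 0.55 and 1.2 rad and value of joint knob_c between 0.55 and 1.2 rad and value of joint knob_d between 0.55 and 1.2 rad), for 0.2 s.
3. second pass, first pair: two opposite knobs are fully home (over 1.43 rad) while the other two are still about half tight (((value of joint each of knob_a, knob_c above 1.43 rad and value of joint knob_b between 0.55 and 1.2 rad and value of joint knob_d between 0.55 and 1.2 rad) or (value of joint each of knob_b, knob_d above 1.43 rad and value of joint knob_a between 0.55 and 1.2 rad and value of joint knob_c between 0.55 and 1.2 rad))), for 0.2 s.
At the end, for the whole second after the job is handed in: All four knobs are home at their stops, at rest (over 1.43 rad of 1.57), and the bottle, meter, bin and screwdriver lie within 30 mm of where they began (value of joint each of knob_a, knob_b, knob_c, knob_d above 1.43 rad and velocity of joint knob_a between -0.1 and 0.1 rad/s and velocity of joint knob_b between -0.1 and 0.1 rad/s and velocity of joint knob_c between -0.1 and 0.1 rad/s and velocity of joint knob_d between -0.1 and 0.1 rad/s and distance of each of bottle_mid, meter_mid, bin_mid, driver_grip from where it was at the start of the episode below 0.03 m); the robot touches nothing.
It fails at once if the stem or its pipe is knocked (over 8 N) (contact force between any of the fingers, the arm and stem above 8 N).
It fails at once if the bottle, meter, bin or screwdriver is moved by more than 30 mm (distance of any of bottle_mid, meter_mid, bin_mid, driver_grip from where it was at the start of the episode above 0.03 m).
It also fails if it takes over 72 s, if anything falls off the work surface, if the arm or the gripper's body presses on something with over 40 N, if the wrist force passes 120 N, or if a joint passes its speed limit or range.

ROBOT

A 6-joint arm with a two-finger parallel gripper is mounted at the origin on the work surface. World frame = base frame: x ahead of the robot, y to its left, z up, the work surface at z = 0. Lengths are in m, angles in degrees, forces in N, time in s.
With the tool pointing down it reaches from about 0.3 to 0.75 m from the base axis. Payload 8.5 kg.
Tool frame: the origin (TCP) lies on the centre line of the jaws, within the pads' length; the fingertips stand 14 mm ahead of it and the grasp point (between the pads) lies 5 mm behind it; z points along the fingers, x is the direction in which the jaws open and shut, and the axes are right-handed (so a half turn about z gives the same grasp; the last joint's range is limited). The gripper opens to 85 mm and grips with 20 to 120 N. Pads are 22 mm wide; open, the fingers measure 114 mm over their backs; the gripper's body (76 mm by 85 mm) begins 54 mm behind the grasp point. The pads swing forward as they close: fully open they stand 13 mm farther back than shut.
Start: joints at [-77.596, 21.807, 74.336, -0, 83.858, -12.336], TCP at [0.23, -0.5, 0.223] pointing down, gripper open.
Joint ranges: [-178.18, 178.18], [-50.72, 133.34], [12.68, 142.11], [-81.47, 261.47], [9.98, 163.14], [-165.26, 165.26]. Speed limits (degrees/s): [136.94, 136.94, 180, 180, 180, 180].

INTERFACE

Orientations are given as a 3x3 rotation matrix whose columns are the frame's x, y, z axes.
In Python, from rig import * gives the robot as it stands.
- The arm moves only by the shell command python3 -m crank 'ROWS' [FORCE]. ROWS is JSON, one flat list of numbers, 7 for each row, row after row: the turn, a rotation vector about the world's x, y, z in rad, then the shift along the world's x, y, z in m, then the opening in per cent of the stroke, from 0 (shut) to 100 (fully open). A call has 1 to 20 rows; each row shifts and turns the commanded pose from where the row before left it; what a row does not reach is not made up. A row lasts 1/10 s, in which the tool goes at most 50 mm and 8.59 degrees, less where a joint would pass 70% of its speed; a pose out of reach is approached as far as the arm can. A call is refused whole if a number of a shift passes 0.05 or a number of a turn 0.15, either way. A call with a gripper value outside its range is refused whole. The fingers move at their own pace and stop on an object; FORCE is the grip in N (left out, the last holds). Time passes only in rows, so rows that do not move let the fingers close. It gives the time, the measured TCP pose, the force and the opening at its end, in the units of the state.
- observe(): the state, without advancing time (a new reading comes with each control period).
- get_image(name): name is "scene" or "top"; returns a dict with "frame" (400x640x3 uint8, red, green, blue), "fov_y" (degrees; the focal length in pixels is half the picture's height over the tangent of half this angle, whatever the lens; pixels are square), "cx", "cy" (the principal point, pixels), "k1" (the pictures are not rectified: a ray, as slopes to the right and down, at radius r is drawn at 1 + k1 r^2 times it, then the intrinsics apply), "world_to_cam" (4x4, takes a point from world to camera coordinates). Camera axes: x right, y up, looking along -z (the intrinsics and any distortion apply to the point x, -y, -z); pixel columns grow to the right and rows downward; lengths in m; the calibration is good to about 2 mm. A picture is of the moment at which its call begins. There is no depth.
- close_job(): hands the job in, once; it reports no verdict.
The state is a dict: "time_s": time; "q": joint angles; "qvel": joint speeds; "joint_efforts": joint torques, N m; "position": TCP position; "tool_rot": TCP orientation; "ft_force": force on the tool from outside, world axes, zero at the start; "wrist_torque": the same for the moment, N m; "grip_width": finger opening in m.
Only numpy, scipy, OpenCV 4.12 (cv2) and the standard library are available. Lean on these libraries where they do the work, as an engineer would, in place of code of your own. Each camera call takes 0.05 s, during which the arm holds its last target. There are 200 camera calls.

## Working session

There is one attempt and no reset: what is moved stays moved. The work goes in short steps, Python scripts to look and compute and a shell command to move; the robot and the scene stay as the last step left them, time stands still between calls to the robot, and variables do not carry over. Pictures are saved under pics/ and viewed, about 8 in all and at most 12, crops included, and the job is handed in when it is done.

```bash
ls; mkdir -p pics; python3 - <<'E'
from rig import *
import cv2,numpy as np
for n in("scene","top"):
    d=get_image(n); cv2.imwrite(f"pics/{n}0.png",d["frame"][:,:,::-1])
    print(n,d["fov_y"],d["cx"],d["cy"],d["k1"],np.round(d["world_to_cam"],4).tolist())
s=observe(); print(s["time_s"],s["position"],s["ft_force"],s["grip_width"])
E
```

```text
pics
scene 49.087778995516906 321.85213791828687 207.610166762459 0.029189235808856493 [[-0.1823, 0.9832, 0.0004, 0.0783], [-0.6889, -0.128, 0.7134, 0.2392], [0.7015, 0.1297, 0.7007, -1.5591], [0.0, 0.0, 0.0, 1.0]]
top 56.398811216726614 314.2619730400012 196.4794565741652 0.02569025058682767 [[-0.0053, -1.0, -0.0058, 0.0378], [0.9941, -0.0059, 0.1084, -0.5562], [-0.1084, -0.0052, 0.9941, -1.1119], [0.0, 0.0, 0.0, 1.0]]
0.1 [ 0.23011863 -0.49925851  0.2219993 ] [ 0.35608871 -0.36983492  0.73583434] 0.08537939066820403
```

View pics/scene0.png

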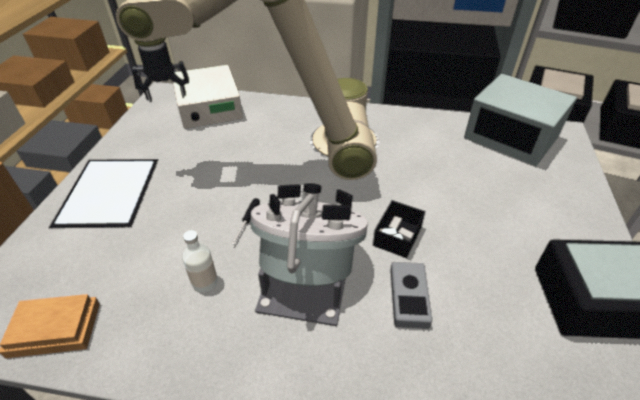

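View pics/top0.png

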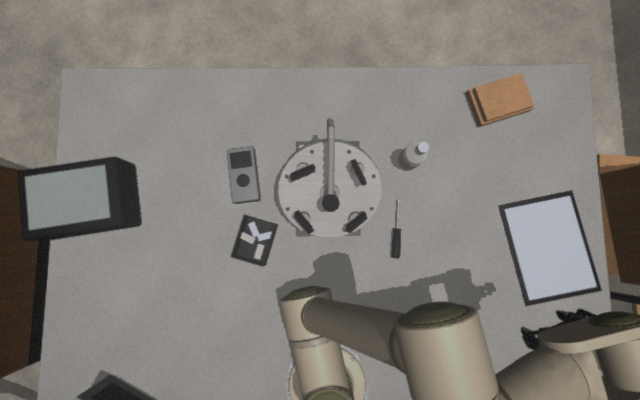

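The scene picture looks back at the robot: pot at about (305,230), bottle (198,265), meter (410,292), bin (400,228). The top picture shows the wings at about a (301,172), b (304,221), c (355,221), d (359,173), and the stem cap at (330,203). Next I segment the wings and triangulate them.

```bash
cat > h.py <<'E'
from rig import *
import cv2,numpy as np
class Cam:
    def __init__(s,n):
        d=get_image(n); s.im=d["frame"]; s.M=np.array(d["world_to_cam"]); f=200/np.tan(np.radians(d["fov_y"]/2))
        s.K=np.array([[f,0,d["cx"]],[0,f,d["cy"]],[0,0,1]]); s.k=np.array([d["k1"],0,0,0,0.])
        s.F=np.diag([1,-1,-1,1.])@s.M; s.c=-s.F[:3,:3].T@s.F[:3,3]
    def und(s,p): return cv2.undistortPoints(np.array(p,float).reshape(-1,1,2),s.K,s.k,None,None,None).reshape(-1,2) if 0 else cv2.undistortPoints(np.array(p,float).reshape(-1,1,2),s.K,s.k).reshape(-1,2)
    def ray(s,p):
        u=s.und(p); r=np.c_[u,np.ones(len(u))]@s.F[:3,:3]; return r/np.linalg.norm(r,axis=1)[:,None]
    def proj(s,P): return cv2.projectPoints(np.array(P,float).reshape(-1,1,3),cv2.Rodrigues(s.F[:3,:3])[0],s.F[:3,3],s.K,s.k)[0].reshape(-1,2)
    def plane(s,p,o,n):
        r=s.ray(p); return s.c+r*(((o-s.c)@n)/(r@n))[:,None]
def tri(c1,p1,c2,p2):
    r1,r2=c1.ray([p1])[0],c2.ray([p2])[0]; A=np.c_[r1,-r2]; t=np.linalg.lstsq(A,c2.c-c1.c,rcond=None)[0]
    a,b=c1.c+t[0]*r1,c2.c+t[1]*r2; return (a+b)/2,np.linalg.norm(a-b)
def blobs(im,box,thr=45,amin=40):
    x0,y0,x1,y1=box; m=(im.max(2)<thr).astype(np.uint8); q=np.zeros_like(m); q[y0:y1,x0:x1]=m[y0:y1,x0:x1]
    n,l,st,ce=cv2.connectedComponentsWithStats(q)
    return [(np.round(ce[i],1).tolist(),int(st[i,4]),st[i,:4].tolist()) for i in range(1,n) if st[i,4]>=amin],l
E
python3 - <<'E'
from h import *
t,s=Cam("top"),Cam("scene")
for c,b,n in((t,(270,130,390,245),"t"),(s,(240,170,380,250),"s")):
    for th in (40,60): print(n,th,blobs(c.im,b,th,30)[0])
    x0,y0,x1,y1=b; cr=cv2.resize(c.im[y0:y1,x0:x1,::-1],None,fx=5,fy=5,interpolation=cv2.INTER_CUBIC); cv2.imwrite(f"pics/crop_{n}.png",cr)
a=cv2.imread("pics/crop_t.png");b=cv2.imread("pics/crop_s.png"); w=np.zeros((max(len(a),400)+0,0,3))
o=np.zeros((600,800,3),np.uint8); A=cv2.resize(a,(400,383));B=cv2.resize(b,(800,457)) 
cv2.imwrite("pics/crop_s.png",B)
o=observe(); print(np.round(o["tool_rot"],3).tolist())
E
```

```text
t 40 []
t 60 [([357.8, 171.4], 111, [351, 160, 14, 24]), ([301.7, 172.3], 165, [291, 165, 23, 16]), ([330.0, 202.4], 195, [323, 195, 15, 16]), ([302.8, 221.7], 152, [295, 211, 17, 22]), ([355.6, 221.8], 167, [346, 212, 20, 20]), ([273.0, 234.1], 34, [270, 225, 7, 20])]
s 40 [([283.7, 195.7], 336, [270, 185, 30, 29]), ([312.0, 188.2], 114, [305, 184, 15, 9]), ([338.6, 207.6], 490, [323, 191, 29, 28]), ([254.4, 203.3], 30, [250, 200, 9, 9]), ([247.5, 216.1], 39, [244, 210, 6, 12]), ([377.1, 237.1], 93, [374, 224, 6, 23])]
s 60 [([351.2, 172.5], 174, [336, 170, 32, 8]), ([283.6, 195.8], 393, [270, 185, 30, 30]), ([312.1, 188.1], 139, [304, 184, 17, 9]), ([338.6, 207.1], 547, [322, 190, 30, 30]), ([250.4, 210.0], 105, [243, 199, 16, 24]), ([377.0, 236.8], 105, [374, 223, 6, 25])]
[[0.418, -0.908, -0.0], [-0.908, -0.418, 0.001], [-0.001, -0.0, -1.0]]
```

View pics/crop_t.png

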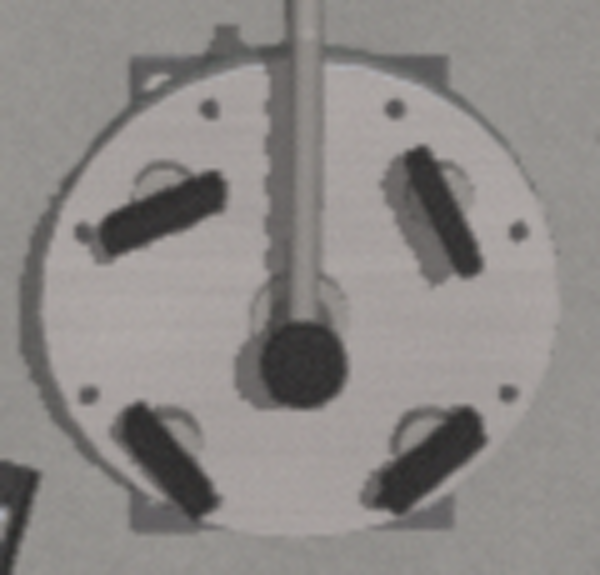

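View pics/crop_s.png

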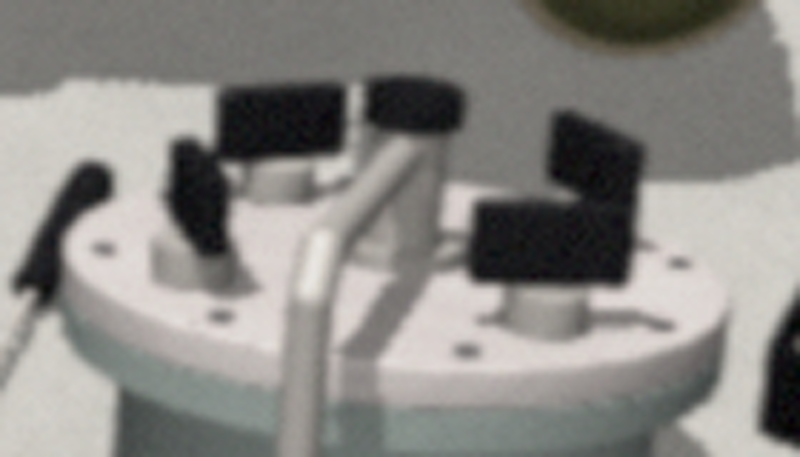

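The crops show all four wings clearly, plus rim holes matched in both views. I triangulate wings, cap and holes using the crop pixels.

```bash
cat > m.py <<'E'
from h import *
t,s=Cam("top"),Cam("scene")
T=lambda x,y:(269.6+(x+.5)/5-.0,129.6+(y+.5)/5)
S=lambda x,y:(239.6+(x+.5)/5.714,169.6+(y+.5)/5.714)
pts={'h1':((518,231),(103,248)),'h2':((395,108),(221,317)),'h3':((210,109),(467,351)),'h4':((83,231),(681,263)),
'cap':((303,365),(416,105)),'a':((162,213),(553,242)),'b':((168,460),(597,158)),'c':((430,459),(283,120)),'d':((444,211),(199,197))}
R={}
for k,(p,q) in pts.items():
    P,e=tri(t,T(*p),s,S(*q)); R[k]=P; print(k,np.round(P*1000,1),"gap",round(e*1000,1))
H=np.array([R[k] for k in('h1','h2','h3','h4')]); W=np.array([R[k] for k in'abcd'])
for X in(H,W):
    c=X.mean(0); n=np.linalg.svd(X-c)[2][2]; n*=np.sign(n[2]); print("c",np.round(c*1000,1),"n",np.round(n,3),"res",np.round((X-c)@n*1000,1))
print("diag",np.linalg.norm(W[0]-W[2]),np.linalg.norm(W[1]-W[3]), "x dir",np.round((W[0]+W[3]-W[1]-W[2]),3))
E
python3 m.py
```

```text
h1 [ 591.8 -121.8  196.3] gap 0.6
h2 [650.3 -55.  229.5] gap 0.0
h3 [650.4  39.8 229.5] gap 0.3
h4 [587.7 108.8 226.5] gap 8.2
cap [518.6  -6.4 229.2] gap 0.6
a [595.4  63.7 237.3] gap 0.5
b [473.6  64.3 169.7] gap 1.5
c [473.6 -76.4 168.8] gap 0.5
d [595.5 -77.9 236.7] gap 0.6
c [620.1  -7.1 220.4] n [-0.288 -0.111  0.951] res [-2.1  5.2 -5.4  2.2]
c [534.5  -6.6 203.1] n [-0.486 -0.005  0.874] res [-0.  0. -0.  0.]
diag 0.1979055306830275 0.1989378747523894 x dir [ 0.244 -0.002  0.135]
```

```bash
cat > ang.py <<'E'
from h import *
t=Cam("top"); c,s_=np.cos(np.pi/6),.5
ex,ey,n=np.array([c,0,s_]),np.array([0,1.,0]),np.array([-s_,0,c]); o=np.array([.5345,-.0066,.202])
T=lambda x,y:(269.6+(x+.5)/5,129.6+(y+.5)/5)
az={'a':45,'b':135,'c':225,'d':315}
E={'a':((105,235),(222,188)),'b':((130,415),(205,508)),'c':((392,505),(478,420)),'d':((415,155),(472,270))}
for k,(p,q) in E.items():
    P=t.plane([T(*p),T(*q)],o+.012*n,n)-o; d=P[1]-P[0]; w=np.degrees(np.arctan2(d@ey,d@ex))
    print(k,"wing az",round(w,1),"theta deg",round((az[k]+90-w+90)%180-90,1),"len",round(np.linalg.norm(d),3))
    g=o+.1*(np.cos(np.radians(az[k]))*ex+np.sin(np.radians(az[k]))*ey); print("  grip",np.round(g,4))
E
python3 ang.py
```

```text
a wing az -67.4 theta deg 22.4 len 0.064
  grip [0.5957 0.0641 0.2374]
b wing az -145.3 theta deg 10.3 len 0.068
  grip [0.4733 0.0641 0.1666]
c wing az -40.8 theta deg -4.2 len 0.066
  grip [ 0.4733 -0.0773  0.1666]
d wing az -153.2 theta deg 18.2 len 0.068
  grip [ 0.5957 -0.0773  0.2374]
```

```bash
cat > go.py <<'E'
import sys,numpy as np
from rig import observe
from scipy.spatial.transform import Rotation as Ro
c,s=np.cos(np.pi/6),.5
ex,ey,n=np.array([c,0,s]),np.array([0,1.,0]),np.array([-s,0,c]); o=np.array([.5345,-.0066,.2015])
az={'a':45,'b':135,'c':225,'d':315}
def show(o_):
    R=np.array(o_["tool_rot"]); p=np.array(o_["position"])
    print("t",round(o_["time_s"],2),"p",np.round(p,4),"psi",round(np.degrees(np.arctan2(R[:,0]@ey,R[:,0]@ex)),1),"zerr",round(np.degrees(np.arccos(min(1,-R[:,2]@n))),1),"q",np.round(o_["q"],0),"F",np.round(o_["ft_force"],1),"tq",np.round(o_["wrist_torque"],2),"w",round(o_["grip_width"],4))
if __name__=="__main__":
    S=observe(); show(S); R=np.array(S["tool_rot"]); p=np.array(S["position"])
    for a in sys.argv[1:]:
        k,psi,h=a.split(','); psi=np.radians(float(psi)); A=np.radians(az[k])
        g=o+.1*(np.cos(A)*ex+np.sin(A)*ey)+float(h)*n; x=np.cos(psi)*ex+np.sin(psi)*ey
        T=np.c_[x,np.cross(-n,x),-n]; rv=Ro.from_matrix(T@R.T).as_rotvec()
        print(a,"rot",np.round(rv,3),"norm",round(np.linalg.norm(rv),3),"shift",np.round(g-p,4)); R,p=T,g
E
python3 go.py c,43,.085 c,43,.004
```

```text
t 0.35 p [ 0.2302 -0.4994  0.2224] psi -68.3 zerr 30.0 q [-78.  22.  74.   0.  84. -12.] F [-0.5 -0.1  0.9] tq [0.02 0.01 0.  ] w 0.0854
c,43,.085 rot [-0.493 -0.357  1.84 ] norm 1.938 shift [0.2006 0.4221 0.0174]
c,43,.004 rot [0. 0. 0.] norm 0.0 shift [ 0.0405  0.     -0.0701]
```

```bash
python3 -m crank '[-0.033,-0.024,0.123,0.0134,0.0281,0.03,70,-0.033,-0.024,0.123,0.0134,0.0281,0.03,70,-0.033,-0.024,0.123,0.0134,0.0281,0.03,70,-0.033,-0.024,0.123,0.0134,0.0281,0.03,70,-0.033,-0.024,0.123,0.0134,0.0281,0,70,-0.033,-0.024,0.123,0.0134,0.0281,0,70,-0.033,-0.024,0.123,0.0134,0.0281,0,70,-0.033,-0.024,0.123,0.0134,0.0281,0,70,-0.033,-0.024,0.123,0.0134,0.0281,0,70,-0.033,-0.024,0.123,0.0134,0.0281,0,70,-0.033,-0.024,0.123,0.0134,0.0281,0,70,-0.033,-0.024,0.123,0.0134,0.0281,-0.026,70,-0.033,-0.024,0.123,0.0134,0.0281,-0.026,70,-0.033,-0.024,0.123,0.0134,0.0281,-0.026,70,-0.033,-0.024,0.123,0.0134,0.0281,-0.026,70,0,0,0,0,0,0,70]' 40; python3 go.py c,43,.085 c,43,.004
```

```text
time_s: 1.95
position: [0.43, -0.0748, 0.2354]
tool_rot: [[0.627, 0.599, 0.498], [0.688, -0.726, 0.008], [0.367, 0.337, -0.867]]
ft_force: [-0.2, 1.2, 0.6]
grip_width: 0.0595
t 1.95 p [ 0.43   -0.0748  0.2354] psi 43.4 zerr 0.5 q [-37.  -2. 109.  23.  51. -92.] F [-0.2  1.2  0.6] tq [-0.04  0.24 -0.04] w 0.0595
c,43,.085 rot [-0.003 -0.002 -0.011] norm 0.012 shift [ 0.0008 -0.0025  0.0044]
c,43,.004 rot [0. 0. 0.] norm 0.0 shift [ 0.0405  0.     -0.0701]
```

```bash
python3 -m crank '[0,0,-0.01,0.0103,-0.0006,-0.0164,70,0,0,0,0.0103,-0.0006,-0.0164,70,0,0,0,0.0103,-0.0006,-0.0164,70,0,0,0,0.0103,-0.0006,-0.0164,70,0,0,0,0,0,0,70,0,0,0,0,0,0,70]'; python3 go.py c,43,.004; python3 - <<'E'
from h import *
t,s=Cam("top"),Cam("scene")
a=cv2.resize(t.im[150:250,280:390],None,fx=4,fy=4,interpolation=2);b=cv2.resize(s.im[150:250,220:320],None,fx=4,fy=4,interpolation=2)
cv2.imwrite("pics/c1.png",np.hstack([a[:400],b[:400]])[:,:800,::-1])
E
```

```text
time_s: 2.55
position: [0.4725, -0.0809, 0.1736]
tool_rot: [[0.636, 0.586, 0.502], [0.679, -0.735, -0.003], [0.368, 0.343, -0.865]]
ft_force: [-0.6, -0.1, 0.7]
grip_width: 0.06
t 2.55 p [ 0.4725 -0.0809  0.1736] psi 42.7 zerr 0.2 q [-33.   7. 111.  26.  38. -93.] F [-0.6 -0.1  0.7] tq [-0.03  0.22  0.04] w 0.06
c,43,.004 rot [-0.     0.003  0.005] norm 0.006 shift [-0.0012  0.0035 -0.004 ]
```

View pics/c1.png

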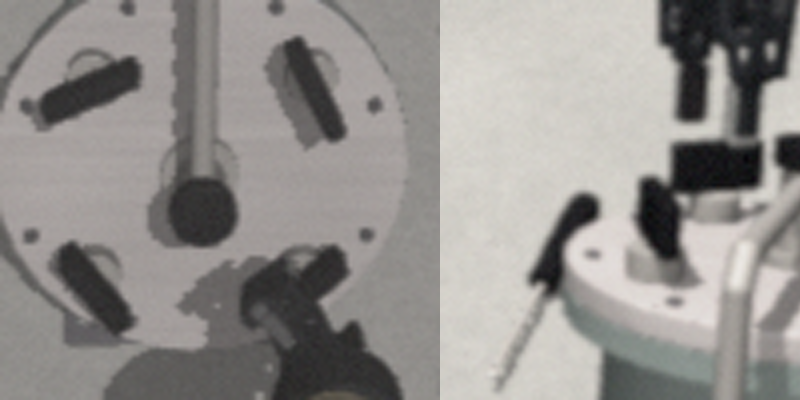

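```bash
python3 - <<'E'
from h import *
t,s=Cam("top"),Cam("scene"); S=observe(); R=np.array(S["tool_rot"]);p=np.array(S["position"]); print(S["time_s"],p)
P=[p,p+.014*R[:,2]-.03*R[:,0],p+.014*R[:,2]+.03*R[:,0],p-.06*R[:,2]]
print(t.proj(P).round(1).tolist(), s.proj(P).round(1).tolist())
A=cv2.resize(t.im[150:250,280:390],None,fx=4,fy=4,interpolation=2);B=cv2.resize(s.im[150:250,220:320],None,fx=4,fy=4,interpolation=2)
for q in t.proj(P): cv2.circle(A,tuple(int(v) for v in (q-[280,150]+.5)*4),3,(255,0,0),-1)
for q in s.proj(P): cv2.circle(B,tuple(int(v) for v in (q-[220,150]+.5)*4),3,(255,0,0),-1)
cv2.imwrite("pics/c2.png",np.hstack([A,B])[:,:800,::-1])
E
```

```text
2.75 [ 0.47236239 -0.08068428  0.17393116]
[[357.6, 221.8], [364.3, 226.6], [349.8, 212.1], [360.0, 233.1]] [[287.7, 188.7], [281.6, 191.3], [293.1, 196.9], [289.5, 165.4]]
```

View pics/c2.png

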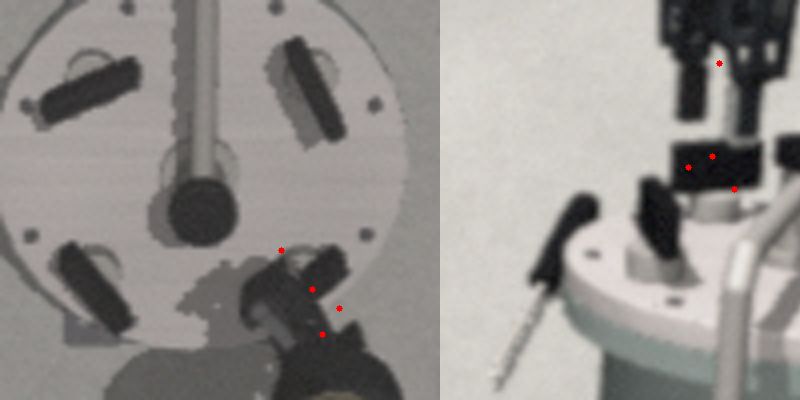

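```bash
python3 - <<'E'
from h import *
t,s=Cam("top"),Cam("scene"); S=observe(); R=np.array(S["tool_rot"]);p=np.array(S["position"])
for a,b in(((346.5,216.3),(296.3,184.5)),((345,219),(296.3,184.5))):
    P,e=tri(t,a,s,b); print(P.round(4),e.round(4),"in tool frame",((P-p)@R).round(4))
m=lambda c,x0,y0,x1,y1:cv2.resize(c.im[y0:y1,x0:x1],(400,400),interpolation=2)
cv2.imwrite("pics/c3.png",np.hstack([m(t,335,200,375,240),m(s,265,150,315,200)])[:,:,::-1])
E
```

```text
[ 0.486  -0.0513  0.2045] 0.0048 in tool frame [ 0.0399 -0.0028 -0.02  ]
[ 0.4798 -0.0503  0.1991] 0.0099 in tool frame [ 0.0347 -0.009  -0.0184]
```

View pics/c3.png

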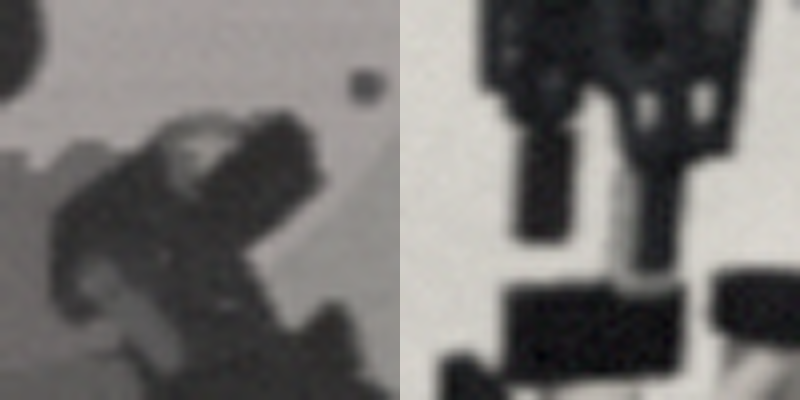

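```bash
python3 -m crank '[0,0,0,0.002,0.002,-0.005,70,0,0,0,0.002,0.002,-0.005,70,0,0,0,0,0,0,70]'; python3 go.py c,43,.004; python3 - <<'E'
from h import *
t,s=Cam("top"),Cam("scene")
m=lambda c,x0,y0,x1,y1:cv2.resize(c.im[y0:y1,x0:x1],(400,400),interpolation=2)
cv2.imwrite("pics/c4.png",np.hstack([m(t,335,200,375,240),m(s,265,150,315,200)])[:,:,::-1])
E
```

```text
time_s: 3.15
position: [0.4762, -0.0759, 0.162]
tool_rot: [[0.636, 0.587, 0.501], [0.679, -0.734, -0.001], [0.367, 0.341, -0.865]]
ft_force: [0.6, -0.3, -0.1]
grip_width: 0.0599
t 3.15 p [ 0.4762 -0.0759  0.162 ] psi 42.8 zerr 0.1 q [-32.   9. 112.  27.  36. -93.] F [ 0.6 -0.3 -0.1] tq [-0.02  0.22 -0.03] w 0.0599
c,43,.004 rot [-0.001  0.001  0.004] norm 0.005 shift [-0.005  -0.0014  0.0076]
```

View pics/c4.png

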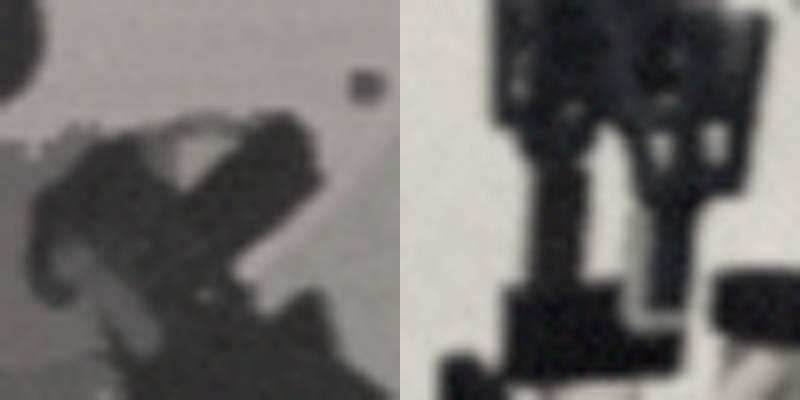

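The reported TCP agrees in-plane. In the image the open fingertips sit higher than expected: the right tip at about (650,325) is only about 14 mm below the wing's top. I close here and check the width.

```bash
python3 -m crank '[0,0,0,0,0,0,30,0,0,0,0,0,0,0,0,0,0,0,0,0,0,0,0,0,0,0,0,0,0,0,0,0,0,0,0,0,0,0,0,0,0,0]' 40; python3 go.py c,-5,-.005
```

```text
time_s: 3.85
position: [0.4749, -0.0777, 0.1624]
tool_rot: [[0.637, 0.587, 0.5], [0.68, -0.733, -0.006], [0.363, 0.344, -0.866]]
ft_force: [-19.1, -14.1, 5.5]
grip_width: 0.0128
t 3.85 p [ 0.4749 -0.0777  0.1624] psi 42.9 zerr 0.3 q [-32.   9. 112.  26.  36. -93.] F [-19.1 -14.1   5.5] tq [-2.03  2.63 -1.08] w 0.0128
c,-5,-.005 rot [ 0.422 -0.002 -0.721] norm 0.835 shift [ 0.0009  0.0004 -0.0006]
```

```bash
python3 -m crank '[0,0,0,-0.0013,-0.0014,-0.0007,0,0.06,0,-0.104,0,0,0,0,0.06,0,-0.104,0,0,0,0,0.06,0,-0.104,0,0,0,0,0.06,0,-0.104,0,0,0,0,0.06,0,-0.104,0,0,0,0,0.06,0,-0.104,0,0,0,0,0.06,0,-0.104,0,0,0,0,0,0,0,0,0,0,0,0,0,0,0,0,0,0]'; python3 go.py c,-5,.09 a,23,.09 a,23,-.005
```

```text
time_s: 4.85
position: [0.4747, -0.0781, 0.1624]
tool_rot: [[0.862, -0.084, 0.5], [-0.094, -0.996, -0.005], [0.498, -0.043, -0.866]]
ft_force: [-7.6, -3.3, 4.6]
grip_width: 0.0131
t 4.85 p [ 0.4747 -0.0781  0.1624] psi -5.4 zerr 0.3 q [-32.   9. 112.  27.  36. -45.] F [-7.6 -3.3  4.6] tq [-0.36  0.8  -0.35] w 0.0131
c,-5,.09 rot [ 0.001 -0.     0.008] norm 0.008 shift [-0.0464  0.0008  0.0817]
a,23,.09 rot [-0.244  0.     0.423] norm 0.489 shift [0.1225 0.1414 0.0707]
a,23,-.005 rot [0. 0. 0.] norm 0.0 shift [ 0.0475  0.     -0.0823]
```

```bash
python3 -m crank '[0,0,0,0,0,0,70,0,0,0,0,0,0,70,0,0,0,0,0,0,70,0,0,0,0,0,0,70,0,0,0,-0.0116,0,0.0204,70,0,0,0,-0.0116,0,0.0204,70,0,0,0,-0.0116,0,0.0204,70,0,0,0,-0.0116,0,0.0204,70,-0.041,0,0.07,0.0204,0.0237,0.0118,70,-0.041,0,0.07,0.0204,0.0237,0.0118,70,-0.041,0,0.07,0.0204,0.0237,0.0118,70,-0.041,0,0.07,0.0204,0.0237,0.0118,70,-0.041,0,0.07,0.0204,0.0237,0.0118,70,-0.041,0,0.07,0.0204,0.0237,0.0118,70,0,0,0,0,0,0,70,0,0,0,0,0,0,70]'; python3 go.py a,23,.09 a,23,-.005
```

```text
time_s: 6.45
position: [0.5509, 0.0649, 0.3141]
tool_rot: [[0.8, 0.329, 0.501], [0.383, -0.924, -0.006], [0.461, 0.196, -0.865]]
ft_force: [-0.1, -0.5, -0.5]
grip_width: 0.0597
t 6.45 p [0.5509 0.0649 0.3141] psi 22.5 zerr 0.3 q [ -7.   6.  86.   4.  57. -31.] F [-0.1 -0.5 -0.5] tq [-0.01  0.23 -0.04] w 0.0597
a,23,.09 rot [0.001 0.001 0.01 ] norm 0.01 shift [-0.0002 -0.0008  0.0007]
a,23,-.005 rot [0. 0. 0.] norm 0.0 shift [ 0.0475  0.     -0.0823]
```

```bash
python3 -m crank '[0,0,0,0.0095,-0.0001,-0.0164,70,0,0,0,0.0095,-0.0001,-0.0164,70,0,0,0,0.0095,-0.0001,-0.0164,70,0,0,0,0.0095,-0.0001,-0.0164,70,0,0,0,0.0095,-0.0001,-0.0164,70,0,0,0,0,0,0,70,0,0,0,0,0,0,30,0,0,0,0,0,0,0,0,0,0,0,0,0,0,0,0,0,0,0,0,0,0,0,0,0,0,0,0,0,0,0,0,0,0,0]' 40; python3 go.py a,-5,-.005
```

```text
time_s: 7.65
position: [0.5974, 0.0634, 0.2332]
tool_rot: [[0.801, 0.328, 0.501], [0.383, -0.924, -0.007], [0.46, 0.198, -0.865]]
ft_force: [-9.4, -3.2, 4.6]
grip_width: 0.0128
t 7.65 p [0.5974 0.0634 0.2332] psi 22.5 zerr 0.4 q [ -7.  15.  89.   4.  46. -31.] F [-9.4 -3.2  4.6] tq [-0.69  1.15 -0.29] w 0.0128
a,-5,-.005 rot [ 0.247 -0.    -0.413] norm 0.481 shift [ 0.0008  0.0007 -0.0007]
```

```bash
python3 -m crank '[0.062,0,-0.103,-0.0003,0,0,0,0.062,0,-0.103,0,0,0,0,0.062,0,-0.103,0,0,0,0,0.062,0,-0.103,0,0,0,0,0,0,0,0,0,0,0,0,0,0,0,0,0,0]'; python3 go.py; python3 -m crank '[0,0,0,0,0,0,70,0,0,0,0,0,0,70,0,0,0,0,0,0,70,0,0,0,0,0,0,70,0,0,0,-0.0119,0,0.0206,70,0,0,0,-0.0119,0,0.0206,70,0,0,0,-0.0119,0,0.0206,70,0,0,0,-0.0119,0,0.0206,70,0.063,0,-0.11,0,-0.0177,0,70,0.063,0,-0.11,0,-0.0177,0,70,0.063,0,-0.11,0,-0.0177,0,70,0.063,0,-0.11,0,-0.0177,0,70,0.063,0,-0.11,0,-0.0177,0,70,0.063,0,-0.11,0,-0.0177,0,70,0.063,0,-0.11,0,-0.0177,0,70,0.063,0,-0.11,0,-0.0177,0,70,0,0,0,0,0,0,70,0,0,0,0,0,0,70]'; python3 go.py d,-63,-.005; python3 - <<'E'
from h import *
t=Cam("top"); cv2.imwrite("pics/p5.png",cv2.resize(t.im[130:245,270:390,::-1],None,fx=5,fy=5,interpolation=2))
E
```

```text
time_s: 8.25
position: [0.5977, 0.0635, 0.2334]
tool_rot: [[0.862, -0.076, 0.501], [-0.088, -0.996, 0.001], [0.499, -0.045, -0.865]]
ft_force: [-5.3, -3.0, 2.9]
grip_width: 0.0129
t 8.25 p [0.5977 0.0635 0.2334] psi -5.0 zerr 0.1 q [-7. 15. 89.  5. 46. -4.] F [-5.3 -3.   2.9] tq [-0.45  0.7  -0.42] w 0.0129
time_s: 10.05
position: [0.5506, -0.0776, 0.315]
tool_rot: [[0.391, -0.772, 0.5], [-0.891, -0.453, -0.003], [0.229, -0.445, -0.866]]
ft_force: [-0.3, 0.1, 0.5]
grip_width: 0.0599
t 10.05 p [ 0.5506 -0.0776  0.315 ] psi -63.0 zerr 0.2 q [-27.   7.  86.  15.  61.  32.] F [-0.3  0.1  0.5] tq [0.   0.2  0.03] w 0.0599
d,-63,-.005 rot [0.002 0.    0.002] norm 0.003 shift [ 0.0476  0.0003 -0.0824]
```

View pics/p5.png

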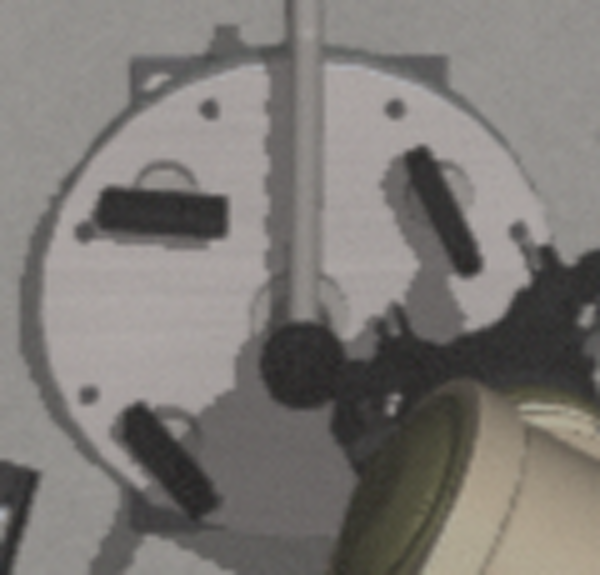

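Picture 9: wing a now lies square to the slope (crop about (160,212)), so it is near half tight; wings b and d are unmoved. Now d.

```bash
python3 -m crank '[0,0,0,0.0095,0,-0.0165,70,0,0,0,0.0095,0,-0.0165,70,0,0,0,0.0095,0,-0.0165,70,0,0,0,0.0095,0,-0.0165,70,0,0,0,0.0095,0,-0.0165,70,0,0,0,0,0,0,70,0,0,0,0,0,0,30,0,0,0,0,0,0,0,0,0,0,0,0,0,0,0,0,0,0,0,0,0,0,0,0,0,0,0,0,0,0,0,0,0,0,0]' 40; python3 go.py d,-95,-.005
```

```text
time_s: 11.3
position: [0.5983, -0.078, 0.2338]
tool_rot: [[0.389, -0.772, 0.502], [-0.892, -0.452, -0.004], [0.23, -0.446, -0.865]]
ft_force: [-4.5, -0.0, 6.9]
grip_width: 0.0128
t 11.3 p [ 0.5983 -0.078   0.2338] psi -63.1 zerr 0.3 q [-24.  15.  89.  15.  49.  32.] F [-4.5 -0.   6.9] tq [-0.06  0.4  -0.03] w 0.0128
d,-95,-.005 rot [ 0.282  0.001 -0.479] norm 0.556 shift [-0.      0.0007 -0.0013]
```

```bash
python3 -m crank '[0.0557,0,-0.096,0,0,0,0,0.0557,0,-0.096,0,0,0,0,0.0557,0,-0.096,0,0,0,0,0.0557,0,-0.096,0,0,0,0,0.0557,0,-0.096,0,0,0,0,0,0,0,0,0,0,0,0,0,0,0,0,0,0]'; python3 go.py; python3 -m crank '[0,0,0,0,0,0,70,0,0,0,0,0,0,70,0,0,0,0,0,0,70,0,0,0,0,0,0,70,0,0,0,-0.0119,0,0.0206,70,0,0,0,-0.0119,0,0.0206,70,0,0,0,-0.0119,0,0.0206,70,0,0,0,-0.0119,0,0.0206,70,-0.05,0,0.086,-0.0175,0.0202,-0.0101,70,-0.05,0,0.086,-0.0175,0.0202,-0.0101,70,-0.05,0,0.086,-0.0175,0.0202,-0.0101,70,-0.05,0,0.086,-0.0175,0.0202,-0.0101,70,-0.05,0,0.086,-0.0175,0.0202,-0.0101,70,-0.05,0,0.086,-0.0175,0.0202,-0.0101,70,-0.05,0,0.086,-0.0175,0.0202,-0.0101,70,0,0,0,0,0,0,70,0,0,0,0,0,0,70]'; python3 go.py b,-55,-.005
```

```text
time_s: 12.0
position: [0.5984, -0.0787, 0.2339]
tool_rot: [[-0.077, -0.862, 0.501], [-0.996, 0.086, -0.004], [-0.039, -0.5, -0.865]]
ft_force: [-4.5, -4.8, 5.2]
grip_width: 0.0125
t 12.0 p [ 0.5984 -0.0787  0.2339] psi -94.9 zerr 0.3 q [-24.  15.  89.  15.  49.  64.] F [-4.5 -4.8  5.2] tq [-0.63  0.4  -0.47] w 0.0125
time_s: 13.7
position: [0.4282, 0.064, 0.2445]
tool_rot: [[0.494, -0.71, 0.502], [-0.82, -0.573, -0.003], [0.29, -0.41, -0.865]]
ft_force: [0.1, -0.4, 1.2]
grip_width: 0.0596
t 13.7 p [0.4282 0.064  0.2445] psi -55.1 zerr 0.2 q [-11.  -4. 109.   7.  45.  41.] F [ 0.1 -0.4  1.2] tq [-0.    0.24  0.02] w 0.0596
b,-55,-.005 rot [0.002 0.002 0.003] norm 0.004 shift [ 0.0475  0.0002 -0.0827]
```

```bash
python3 -m crank '[0,0,0,0.0095,0,-0.0165,70,0,0,0,0.0095,0,-0.0165,70,0,0,0,0.0095,0,-0.0165,70,0,0,0,0.0095,0,-0.0165,70,0,0,0,0.0095,0,-0.0165,70,0,0,0,0,0,0,70,0,0,0,0,0,0,30,0,0,0,0,0,0,0,0,0,0,0,0,0,0,0,0,0,0,0,0,0,0,0,0,0,0,0,0,0,0,0,0,0,0,0]' 40; python3 go.py b,-95,-.005
```

```text
time_s: 14.9
position: [0.4756, 0.0637, 0.1627]
tool_rot: [[0.494, -0.71, 0.503], [-0.819, -0.573, -0.004], [0.291, -0.41, -0.864]]
ft_force: [-3.5, -1.3, 4.4]
grip_width: 0.0125
t 14.9 p [0.4756 0.0637 0.1627] psi -55.0 zerr 0.3 q [ -9.   8. 112.   9.  30.  40.] F [-3.5 -1.3  4.4] tq [-0.14  0.35  0.03] w 0.0125
b,-95,-.005 rot [ 0.353  0.001 -0.602] norm 0.698 shift [ 0.0001  0.0004 -0.0009]
```

```bash
python3 -m crank '[0.058,0,-0.1,0,0,0,0,0.058,0,-0.1,0,0,0,0,0.058,0,-0.1,0,0,0,0,0.058,0,-0.1,0,0,0,0,0.058,0,-0.1,0,0,0,0,0.058,0,-0.1,0,0,0,0,0,0,0,0,0,0,0,0,0,0,0,0,0,0,0,0,0,0,0,0,0,0,0,0,0,0,0,0,0,0,0,0,0,0,0]'; python3 go.py b,-135,-.005
```

```text
time_s: 16.0
position: [0.4757, 0.0633, 0.1628]
tool_rot: [[-0.074, -0.862, 0.501], [-0.997, 0.083, -0.003], [-0.039, -0.499, -0.866]]
ft_force: [-4.4, -3.2, 5.6]
grip_width: 0.0124
t 16.0 p [0.4757 0.0633 0.1628] psi -94.8 zerr 0.2 q [ -9.   8. 112.   9.  30.  79.] F [-4.4 -3.2  5.6] tq [-0.61  0.39 -0.48] w 0.0124
b,-135,-.005 rot [ 0.354 -0.    -0.606] norm 0.702 shift [ 0.0001  0.0008 -0.0009]
```

```bash
python3 - <<'E'
from h import *
t,s=Cam("top"),Cam("scene")
a=cv2.resize(t.im[140:245,270:390],(457,400),interpolation=2);b=cv2.resize(s.im[170:240,260:320],(343,400),interpolation=2)
cv2.imwrite("pics/p6.png",np.hstack([a,b])[:,:,::-1])
E
```

```text
(no output)
```

View pics/p6.png

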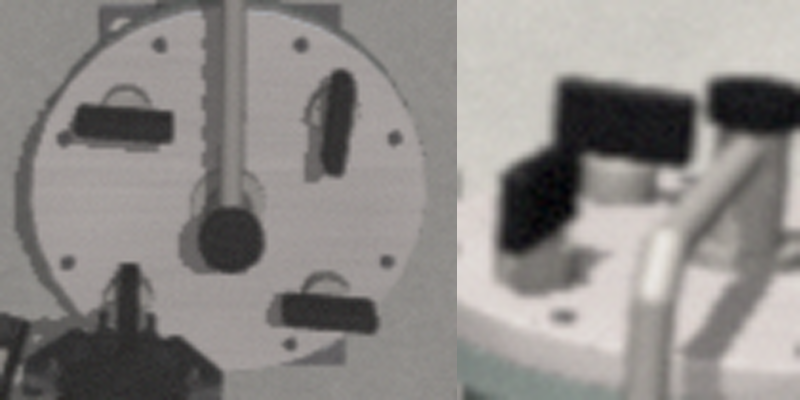

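Picture 10: all four wings are about half tight. a (125,123) and c (328,312) lie across the slope, d (338,122) and b (128,300) along it. Second pass: b goes home first.

```bash
python3 -m crank '[0.063,0,-0.11,0,0,0,0,0.063,0,-0.11,0,0,0,0,0.063,0,-0.11,0,0,0,0,0.063,0,-0.11,0,0,0,0,0.063,0,-0.11,0,0,0,0,0.063,0,-0.11,0,0,0,0,0,0,0,0,0,0,0,0,0,0,0,0,0,0,0,0,0,0,0,0,0]'; python3 go.py b,-135,-.005
```

```text
time_s: 17.0
position: [0.4755, 0.063, 0.1627]
tool_rot: [[-0.648, -0.576, 0.498], [-0.667, 0.745, -0.005], [-0.368, -0.336, -0.867]]
ft_force: [-5.7, -7.3, 5.5]
grip_width: 0.0127
t 17.0 p [0.4755 0.063  0.1627] psi -138.2 zerr 0.3 q [ -9.   9. 112.   8.  30. 123.] F [-5.7 -7.3  5.5] tq [-1.43  0.59  0.07] w 0.0127
b,-135,-.005 rot [-0.023 -0.002  0.051] norm 0.056 shift [ 0.0002  0.0011 -0.0009]
```

```bash
python3 -m crank '[0,0,0,0,0,0,70,0,0,0,0,0,0,70,0,0,0,0,0,0,70,0,0,0,0,0,0,70,0,0,0,-0.0119,0,0.0206,70,0,0,0,-0.0119,0,0.0206,70,0,0,0,-0.0119,0,0.0206,70,0,0,0,-0.0119,0,0.0206,70,-0.054,0,0.094,0.0175,-0.0202,0.0101,70,-0.054,0,0.094,0.0175,-0.0202,0.0101,70,-0.054,0,0.094,0.0175,-0.0202,0.0101,70,-0.054,0,0.094,0.0175,-0.0202,0.0101,70,-0.054,0,0.094,0.0175,-0.0202,0.0101,70,-0.054,0,0.094,0.0175,-0.0202,0.0101,70,-0.054,0,0.094,0.0175,-0.0202,0.0101,70,0,0,0,0,0,0,70,0,0,0,0,0,0,70]'; python3 go.py d,-95,-.005
```

```text
time_s: 18.7
position: [0.5503, -0.0777, 0.3142]
tool_rot: [[-0.077, -0.863, 0.499], [-0.996, 0.087, -0.003], [-0.041, -0.497, -0.867]]
ft_force: [0.0, 0.1, -1.4]
grip_width: 0.0595
t 18.7 p [ 0.5503 -0.0777  0.3142] psi -95.0 zerr 0.2 q [-26.   7.  86.  15.  61.  64.] F [ 0.   0.1 -1.4] tq [-0.    0.22 -0.  ] w 0.0595
d,-95,-.005 rot [ 0.003 -0.002  0.002] norm 0.003 shift [ 0.048   0.0004 -0.0817]
```

```bash
python3 -m crank '[0,0,0,0.0095,0,-0.0164,70,0,0,0,0.0095,0,-0.0164,70,0,0,0,0.0095,0,-0.0164,70,0,0,0,0.0095,0,-0.0164,70,0,0,0,0.0095,0,-0.0164,70,0,0,0,0,0,0,70,0,0,0,0,0,0,30,0,0,0,0,0,0,0,0,0,0,0,0,0,0,0,0,0,0,0,0,0,0,0,0,0,0,0,0,0,0,0,0,0,0,0]' 40; python3 go.py d,-135,-.005; python3 -m crank '[0.063,0,-0.11,0,0,0,0,0.063,0,-0.11,0,0,0,0,0.063,0,-0.11,0,0,0,0,0.063,0,-0.11,0,0,0,0,0.063,0,-0.11,0,0,0,0,0.063,0,-0.11,0,0,0,0,0,0,0,0,0,0,0,0,0,0,0,0,0,0,0,0,0,0,0,0,0]'; python3 go.py a,-5,.09
```

```text
time_s: 19.9
position: [0.5977, -0.0787, 0.2341]
tool_rot: [[-0.077, -0.862, 0.501], [-0.996, 0.085, -0.006], [-0.038, -0.499, -0.866]]
ft_force: [-5.2, -5.3, 3.8]
grip_width: 0.0129
t 19.9 p [ 0.5977 -0.0787  0.2341] psi -94.9 zerr 0.3 q [-24.  15.  89.  15.  49.  64.] F [-5.2 -5.3  3.8] tq [-0.59  0.65 -0.46] w 0.0129
d,-135,-.005 rot [ 0.355 -0.001 -0.604] norm 0.7 shift [ 0.0006  0.0014 -0.0016]
time_s: 20.8
position: [0.5975, -0.0793, 0.2339]
tool_rot: [[-0.651, -0.574, 0.497], [-0.665, 0.747, -0.008], [-0.366, -0.336, -0.868]]
ft_force: [-7.2, -7.8, 4.0]
grip_width: 0.0129
t 20.8 p [ 0.5975 -0.0793  0.2339] psi -138.3 zerr 0.5 q [-24.  15.  89.  15.  49. 108.] F [-7.2 -7.8  4. ] tq [-1.65  0.96  0.18] w 0.0129
a,-5,.09 rot [-1.156  0.008  2.019] norm 2.326 shift [-0.0467  0.1434  0.0809]
```

```bash
python3 -m crank '[0,0,0,0,0,0,70,0,0,0,0,0,0,70,0,0,0,0,0,0,70,0,0,0,0,0,0,70,0,0,0,-0.0119,0,0.0206,70,0,0,0,-0.0119,0,0.0206,70,0,0,0,-0.0119,0,0.0206,70,0,0,0,-0.0119,0,0.0206,70]'; python3 -m crank '[-0.0685,0,0.1187,0,0.0083,0,70,-0.0685,0,0.1187,0,0.0083,0,70,-0.0685,0,0.1187,0,0.0083,0,70,-0.0685,0,0.1187,0,0.0083,0,70,-0.0685,0,0.1187,0,0.0083,0,70,-0.0685,0,0.1187,0,0.0083,0,70,-0.0685,0,0.1187,0,0.0083,0,70,-0.0685,0,0.1187,0,0.0083,0,70,-0.0685,0,0.1187,0,0.0083,0,70,-0.0685,0,0.1187,0,0.0083,0,70,-0.0685,0,0.1187,0,0.0083,0,70,-0.0685,0,0.1187,0,0.0083,0,70,-0.0685,0,0.1187,0,0.0083,0,70,-0.0685,0,0.1187,0,0.0083,0,70,-0.0685,0,0.1187,0,0.0083,0,70,-0.0685,0,0.1187,0,0.0083,0,70,-0.0685,0,0.1187,0,0.0083,0,70,0,0,0,0,0,0,70,0,0,0,0,0,0,70]'; python3 go.py a,-5,-.005
```

```text
time_s: 21.6
position: [0.5498, -0.0775, 0.316]
tool_rot: [[-0.651, -0.574, 0.497], [-0.663, 0.749, -0.004], [-0.369, -0.332, -0.868]]
ft_force: [0.2, -0.2, -0.4]
grip_width: 0.0598
time_s: 23.5
position: [0.5503, 0.0634, 0.3152]
tool_rot: [[0.86, -0.077, 0.505], [-0.09, -0.996, 0.001], [0.503, -0.046, -0.863]]
ft_force: [0.3, -0.7, -0.2]
grip_width: 0.0597
t 23.5 p [0.5503 0.0634 0.3152] psi -5.2 zerr 0.3 q [-8.  6. 86.  5. 57. -4.] F [ 0.3 -0.7 -0.2] tq [ 0.02  0.27 -0.01] w 0.0597
a,-5,-.005 rot [-0.002  0.005  0.002] norm 0.006 shift [ 0.0479  0.0007 -0.0827]
```

```bash
python3 -m crank '[0,0,0,0.0096,0,-0.0165,70,0,0,0,0.0096,0,-0.0165,70,0,0,0,0.0096,0,-0.0165,70,0,0,0,0.0096,0,-0.0165,70,0,0,0,0.0096,0,-0.0165,70,0,0,0,0,0,0,70,0,0,0,0,0,0,30,0,0,0,0,0,0,0,0,0,0,0,0,0,0,0,0,0,0,0,0,0,0,0,0,0,0,0,0,0,0,0,0,0,0,0]' 40; python3 go.py a,-45,-.005; python3 -m crank '[0.063,0,-0.11,0,0,0,0,0.063,0,-0.11,0,0,0,0,0.063,0,-0.11,0,0,0,0,0.063,0,-0.11,0,0,0,0,0.063,0,-0.11,0,0,0,0,0.063,0,-0.11,0,0,0,0,0,0,0,0,0,0,0,0,0,0,0,0,0,0,0,0,0,0,0,0,0]'; python3 go.py a,-45,.09 c,-5,.09
```

```text
time_s: 24.7
position: [0.5976, 0.0634, 0.2336]
tool_rot: [[0.86, -0.075, 0.505], [-0.087, -0.996, 0.0], [0.503, -0.044, -0.863]]
ft_force: [-6.1, -0.9, 4.5]
grip_width: 0.0127
t 24.7 p [0.5976 0.0634 0.2336] psi -5.0 zerr 0.3 q [-7. 15. 89.  5. 46. -4.] F [-6.1 -0.9  4.5] tq [-0.12  0.89 -0.14] w 0.0127
a,-45,-.005 rot [ 0.351  0.005 -0.604] norm 0.698 shift [ 0.0006  0.0007 -0.001 ]
time_s: 25.6
position: [0.5979, 0.0632, 0.2338]
tool_rot: [[0.571, -0.648, 0.504], [-0.748, -0.664, -0.007], [0.339, -0.372, -0.864]]
ft_force: [-5.3, -1.9, 3.7]
grip_width: 0.0132
t 25.6 p [0.5979 0.0632 0.2338] psi -48.4 zerr 0.5 q [-7. 15. 89.  4. 46. 40.] F [-5.3 -1.9  3.7] tq [-0.76  0.64  0.73] w 0.0132
a,-45,.09 rot [-0.024  0.004  0.055] norm 0.06 shift [-0.0472  0.0009  0.081 ]
c,-5,.09 rot [-0.349  0.     0.605] norm 0.698 shift [-0.1225 -0.1414 -0.0707]
```

a is home. Now to c.

```bash
python3 -m crank '[0,0,0,0,0,0,70,0,0,0,0,0,0,70,0,0,0,0,0,0,70,0,0,0,0,0,0,70,0,0,0,-0.0119,0,0.0206,70,0,0,0,-0.0119,0,0.0206,70,0,0,0,-0.0119,0,0.0206,70,0,0,0,-0.0119,0,0.0206,70,-0.054,0,0.094,-0.0175,-0.0202,-0.0101,70,-0.054,0,0.094,-0.0175,-0.0202,-0.0101,70,-0.054,0,0.094,-0.0175,-0.0202,-0.0101,70,-0.054,0,0.094,-0.0175,-0.0202,-0.0101,70,-0.054,0,0.094,-0.0175,-0.0202,-0.0101,70,-0.054,0,0.094,-0.0175,-0.0202,-0.0101,70,-0.054,0,0.094,-0.0175,-0.0202,-0.0101,70,0,0,0,0,0,0,70,0,0,0,0,0,0,70]'; python3 go.py c,-5,-.005
```

```text
time_s: 27.3
position: [0.4295, -0.0772, 0.2453]
tool_rot: [[0.859, -0.086, 0.505], [-0.099, -0.995, -0.001], [0.503, -0.049, -0.863]]
ft_force: [-0.3, 0.8, 0.1]
grip_width: 0.0597
t 27.3 p [ 0.4295 -0.0772  0.2453] psi -5.7 zerr 0.4 q [-37.  -3. 108.  23.  52. -42.] F [-0.3  0.8  0.1] tq [ 0.    0.29 -0.05] w 0.0597
c,-5,-.005 rot [-0.005  0.006  0.011] norm 0.013 shift [ 0.0463 -0.0001 -0.0835]
```

```bash
python3 -m crank '[0,0,0,0.0092,-0.0001,-0.0166,70,0,0,0,0.0092,-0.0001,-0.0166,70,0,0,0,0.0092,-0.0001,-0.0166,70,0,0,0,0.0092,-0.0001,-0.0166,70,0,0,0,0.0092,-0.0001,-0.0166,70,0,0,0,0,0,0,70,0,0,0,0,0,0,30,0,0,0,0,0,0,0,0,0,0,0,0,0,0,0,0,0,0,0,0,0,0,0,0,0,0,0,0,0,0,0,0,0,0,0]' 40; python3 go.py c,-45,-.005; python3 -m crank '[0.063,0,-0.11,0,0,0,0,0.063,0,-0.11,0,0,0,0,0.063,0,-0.11,0,0,0,0,0.063,0,-0.11,0,0,0,0,0.063,0,-0.11,0,0,0,0,0.063,0,-0.11,0,0,0,0,0,0,0,0,0,0,0,0,0,0,0,0,0,0,0,0,0,0,0,0,0]'; python3 go.py
```

```text
time_s: 28.5
position: [0.4747, -0.0771, 0.1626]
tool_rot: [[0.859, -0.082, 0.505], [-0.095, -0.995, -0.001], [0.503, -0.047, -0.863]]
ft_force: [-8.1, -0.0, 6.0]
grip_width: 0.0127
t 28.5 p [ 0.4747 -0.0771  0.1626] psi -5.4 zerr 0.3 q [-32.   9. 112.  27.  36. -46.] F [-8.1 -0.   6. ] tq [-0.08  1.07  0.03] w 0.0127
c,-45,-.005 rot [ 0.348  0.005 -0.596] norm 0.69 shift [ 0.0011 -0.0002 -0.0008]
time_s: 29.4
position: [0.4751, -0.0775, 0.1629]
tool_rot: [[0.566, -0.654, 0.503], [-0.753, -0.658, -0.008], [0.336, -0.374, -0.864]]
ft_force: [-5.4, -0.7, 6.0]
grip_width: 0.0131
t 29.4 p [ 0.4751 -0.0775  0.1629] psi -48.9 zerr 0.5 q [-32.   9. 112.  26.  36.  -2.] F [-5.4 -0.7  6. ] tq [-0.74  0.68  0.88] w 0.0131
```

```bash
python3 -m crank '[0,0,0,0,0,0,70,0,0,0,0,0,0,70,0,0,0,0,0,0,70,0,0,0,0,0,0,70,0,0,0,-0.0119,0,0.0206,70,0,0,0,-0.0119,0,0.0206,70,0,0,0,-0.0119,0,0.0206,70,0,0,0,-0.0119,0,0.0206,70,0,0,0,-0.02,-0.04,0.03,70,0,0,0,-0.02,-0.04,0.03,70,0,0,0,-0.02,-0.04,0.02,70,0,0,0,-0.02,-0.04,0,70,0,0,0,-0.01,-0.04,0,70,0,0,0,-0.01,-0.04,0,70,0,0,0,0,0,0,70,0,0,0,0,0,0,70]'; python3 go.py;python3 - <<'E'
from h import *
t=Cam("top"); cv2.imwrite("pics/p7.png",cv2.resize(t.im[110:270,220:440,::-1],None,fx=3.6,fy=3.6,interpolation=2))
E
```

```text
time_s: 31.0
position: [0.3304, -0.312, 0.3197]
tool_rot: [[0.563, -0.656, 0.502], [-0.757, -0.654, -0.006], [0.332, -0.376, -0.865]]
ft_force: [0.5, 0.8, -0.2]
grip_width: 0.06
t 31.0 p [ 0.3304 -0.312   0.3197] psi -49.2 zerr 0.4 q [-76.   0.  92.  30.  81. -30.] F [ 0.5  0.8 -0.2] tq [0.03 0.18 0.  ] w 0.06
```

View pics/p7.png

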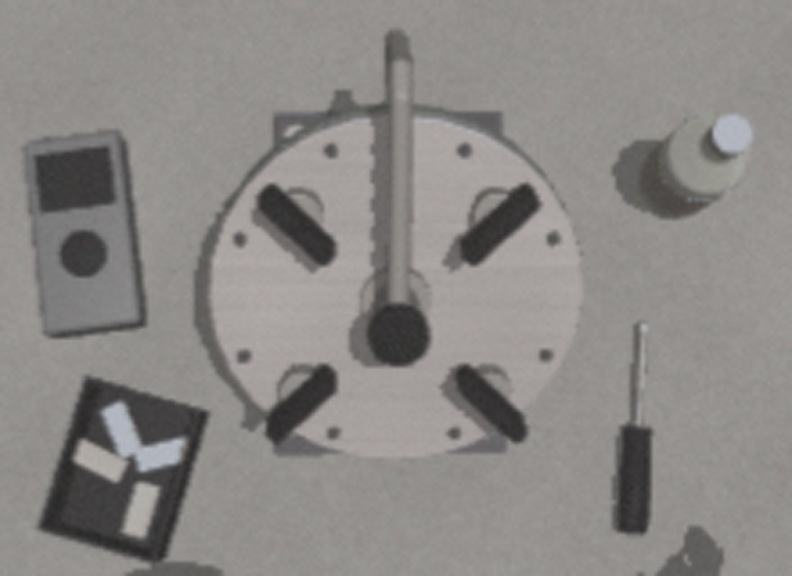

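Picture 11: all four wings point at the stem, and bottle, meter, bin and driver look unmoved. A quick numeric angle check, then I hand in.

```bash
sed -e "s#^T=.*#T=lambda x,y:(219.6+(x+.5)/3.6,109.6+(y+.5)/3.6)#" -e "s#^E=.*#E={'a':((268,195),(325,255)),'b':((275,432),(328,375)),'c':((518,432),(463,375)),'d':((530,195),(470,255))}#" ang.py > ang2.py; python3 ang2.py | grep theta; python3 -c "
from rig import *
print(close_job())"
```

```text
a wing az -139.0 theta deg -86.0 len 0.059
b wing az -40.3 theta deg 85.3 len 0.061
c wing az 41.6 theta deg -86.6 len 0.063
d wing az 137.8 theta deg 87.2 len 0.059
the job is handed in; nothing more can be done
None
```

The four wing knobs are tightened in star order and the job is handed in at about 31 s of the 72 s allowed. I got no verdict on it.

- **First pass:** I turned c and a to about 50°, then d and b. The picture after this pass showed all four about half tight.
- **Second pass:** I turned b and d fully home, then a and c. Each was turned until the tool had passed 90° and the wrist felt the stop.
- **Last checks:** The final top view shows all four wings pointing at the stem. I picked their angles by hand from that picture and got about 85° to 87°. That agrees with the stop to within a few degrees; 82° is needed. For a and c the script printed minus 86° and minus 87°, which on a half-turn wrap is 94° and 93°.
- **Bystanders and stem:** The bottle, meter, bin and screwdriver looked unmoved in that picture, but I did not measure them. The arm was kept clear of the stem and pipe, and no contact with them showed. The gripper is open and away from everything, and the wrist force read about zero.
- **Disagreement:** With the jaws open, the fingertips stood about 15 mm farther back in the pictures than the reported tool position suggested. I gripped about 9 mm deeper to allow for it, and every grasp then closed at about 13 mm on the 14 mm wings.

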